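# Tuck the green board under the weighted arm of the test stand

## Robot

A 6-joint arm with a two-finger parallel gripper is mounted at the origin on the work surface. World frame = base frame: x ahead of the robot, y to its left, z up, the work surface at z = 0. Lengths are in m, angles in rad, forces in N, time in s.
With the tool pointing down it reaches from about 0.35 to 0.85 m from the base axis. Payload 8.1 kg.
Tool frame: the origin (TCP) lies midway between the tips of the shut fingers; the grasp point (between the pads) lies 19 mm behind it; y points along the fingers, z is the direction in which the jaws open and shut, and the axes are right-handed (so a half turn about y gives the same grasp; the last joint's range is limited). The gripper opens to 93 mm and grips with 3 to 60 N. Pads are 15 mm wide; open, the fingers measure 128 mm over their backs; the gripper's body (75 mm by 188 mm) begins 65 mm behind the grasp point.
Start: joints at [-1.193, 0.13, 1.488, -0, 1.523, -0.085], TCP at [0.268, -0.537, 0.219] pointing down, gripper open.
Joint ranges: [-2.96, 2.96], [-0.89, 2.26], [0.02, 2.5], [-1.34, 4.48], [0, 2.73], [-2.66, 2.66]. Speed limits (rad/s): [2.39, 2.39, 2.79, 3.14, 3.14, 3.14].

## Interface

Orientations are given as a unit quaternion [x, y, z, w].
In Python, from bench import bot, eyes, spotter gives the robot as it stands. The module is installed in compiled form; this text tells all that it offers.
- The arm moves only by the tool servo_tool, never from a script. Its argument "commands" is a list of rows, each a list of 7 numbers: the shift along the tool's x, y, z in m, then the turn, a rotation vector about the tool's x, y, z in rad, then the closure, from -1 (fully open) to 1 (shut). A call has 1 to 10 rows; each row is the pose to reach, as a shift and turn from the pose measured when the call began, along the tool's axes at that moment; what a row does not reach only later rows make up. A row lasts 1/10 s, in which the tool goes at most 50 mm and 8.59 degrees, less where a joint would pass 70% of its speed; a pose out of reach is approached as far as the arm can. A call with a gripper value outside its range is refused whole. The fingers move at their own pace and stop on an object; "grip_force" is the grip in N (left out, the last holds). Time passes only in rows, so rows that repeat a pose let the fingers close. It gives the time, the measured TCP pose, the force and the opening at its end, in the units of the state.
- bot.observe(): the state, without advancing time (a new reading comes with each control period).
- eyes.grab_frame(name): name is "side" or "top" or "wrist"; returns a dict with "color" (420x560x3 uint8, red, green, blue), "K" (3x3 intrinsics, pixels), "R" (3x3) and "t" (3): a world point X has camera coordinates R X + t; the wrist camera has in their place "mount" (4x4, takes a point from camera to tool coordinates, whose origin is the TCP and whose axes are the tool frame's). Camera axes: x right, y down, z forward; pixel columns grow to the right and rows downward; lengths in m; the calibration is good to about 2 mm. A picture is of the moment at which its call begins: read the wrist's pose just before it. There is no depth.
- bot.close_job(): hands the job in, once; it reports no verdict.
Trained networks look in the newest picture that a camera, given by its name, has taken for a name from the list of things; names that differ only in an ending like _2 or _b are one class to them, and where a whole thing is asked for, a point or a joint stands for the part that bears it (a point fixed in the world has none). Each returns a list of dicts, best first, with "p" (0 to 1); they miss things now and then, are a little off and sometimes report something else, mostly with a low value. They report only what shows in the picture. A call takes as long as a camera call. They do not tell look-alikes from the thing itself.
- spotter.look_for(camera, thing): "box" ([left, top, width, height] in pixels, round what is visible of it).
- spotter.cut_out(camera, thing): "pixels" (420x560 bool, what is visible of it) and "box" ([left, top, width, height] in pixels, round what is visible of it).
- spotter.pinpoint(camera, thing): "at" ([row, column] in pixels: a listed point, or the origin of a listed thing).
The state is a dict: "time_s": time; "q": joint angles; "qd": joint speeds; "effort": joint torques, N m; "ee_pos": TCP position; "orientation": TCP orientation; "ft_force": force on the tool from outside, world axes, zero at the start; "moment": the same for the moment, N m; "gripper_width": finger opening in m.
Only numpy, scipy, OpenCV 4.12 (cv2) and the standard library are available. Lean on these libraries where they do the work, as an engineer would, in place of code of your own. Each camera call takes 0.05 s, during which the arm holds its last target.

## Task

Set up the next board for its test: tuck the green circuit board, the one with the blue block, bare end first under the concrete-weighted arm of the black test stand until its front edge comes up to the yellow stop. Leave it lying flat, straight and centred on the base with the arm resting on it, and leave the red board where it is.

Things in the scene. Friction and masses are not known exactly. Their poses are not given: they have to be found in the camera images.
- green_block (a point): Centre of the blue block (26 x 20 x 48 mm in x, y, z) on the rear of the green circuit board, a 140 x 60 x 8 mm flat slab, 0.12 kg. Point: 32 mm above the board's underside, 24 above the slab's top, 24 below the block's top, 120 behind the front edge, 20 from the rear, mid-width. x runs from block to bare front edge, y across, z up. Grip the block's two y faces, fingertips above the slab.
- stop (a point): Fixed test stand: foot of the yellow stop's front face (60 mm wide, 14 high), on the flat black base's top, 20 mm above the table. x: direction to slide in; y across; z up. Base top reaches x = -160 mm, y = +-45, no walls. Board touching the stop has its block at x = -120. Concrete cube on the arm: x = -42 to 3, top 79 above the base.
- hold_arm (a joint): Weighted aluminium arm hinged behind the stop, rad: 0 at rest, about 0.08 on a board; falls back by itself, about 2 N. At 0 its foot is 1.5 mm above the base, 45 mm before the stop; from there a white 26 mm wide lip slopes up to its front end 92 mm before the stop, underside 18 mm above the base. A board pushed in level, up to 5 mm above the base, lifts the arm; it takes a few N.
- red_block (a point): Centre of the black block on the red circuit board, a bystander of the same shape and size as the green board (same point, same axes). To be left where it is.
Mind the look-alikes: they are no part of the job. What is shaped like the part that bears green_block but purple is not meant.

How it is judged:
At the end, for the whole second after the job is handed in: Green board flat on the base (5 degrees, 6 mm), front edge within 18 mm of the yellow stop, within 15 mm of the base's middle and 11 degrees of its direction; the arm rests still on it (0.05 to 0.12 rad); red board within 30 mm of its start (x of green_block in the frame of stop between -0.138 and -0.112 m and y of green_block in the frame of stop between -0.015 and 0.015 m and z of green_block in the frame of stop between 0.026 and 0.038 m and angle between the x axis of green_block and the x axis of stop, either way round below 0.2 rad and angle between green_block's own z axis and vertical below 0.09 rad and value of joint hold_arm between 0.05 and 0.12 rad and velocity of joint hold_arm between -0.05 and 0.05 rad/s and distance of red_block from where it was at the start of the episode below 0.03 m); the robot touches nothing.
It fails at once if the red board is moved by more than 30 mm (distance of red_block from where it was at the start of the episode above 0.03 m).
It also fails if it takes over 45 s, if anything falls off the work surface, if the arm or the gripper's body presses on something with over 40 N, if the wrist force passes 120 N, or if a joint passes its speed limit or range.

## Working session

There is one attempt and no reset: what is moved stays moved. The work goes in short steps, Python scripts to look and compute and a tool call to move; the robot and the scene stay as the last step left them, time stands still between calls to the robot, and variables do not carry over. Pictures are saved under pics/ and viewed, and the job is handed in when it is done.

Besides the shell and the picture viewer there is one more tool, called as name(argument=value, ...) on one line, values as JSON. servo_tool: Moves the arm, as the interface text tells. Its arguments: {"type":"object","properties":{"commands":{"type":"array"},"grip_force":{"type":"number"}},"required":["commands"]}

```bash
mkdir -p pics; cat > h.py <<'E'
from bench import bot, eyes, spotter
import numpy as np, cv2
def grab(n,fn=None):
    f=eyes.grab_frame(n)
    if fn: cv2.imwrite('pics/'+fn,f['color'][:,:,::-1])
    return f
def ray2z(f,rc,z):
    K,R,t=map(np.array,(f['K'],f['R'],f['t']))
    d=R.T@np.linalg.inv(K)@np.array([rc[1],rc[0],1.]); c=-R.T@t
    return c+d*(z-c[2])/d[2]
def proj(f,X):
    K,R,t=map(np.array,(f['K'],f['R'],f['t']))
    p=K@(R@np.array(X)+t); return p[1]/p[2],p[0]/p[2]
E
python3 - <<'E'
from h import *
print(bot.observe())
for c in ('top','side'):
    f=grab(c,c+'0.png'); print(c,np.round(f['K'],1).tolist(),np.round(f['R'],3).tolist(),np.round(f['t'],3).tolist())
    for n in('green_block','red_block','stop'):
        print(n,[(np.round(d['at']),round(d['p'],2)) for d in spotter.pinpoint(c,n)][:4])
    print([(d['box'],round(d['p'],2)) for d in spotter.look_for(c,'hold_arm')][:3])
E
```

```text
{'time_s': 0.0, 'q': array([-1.19340316e+00,  1.31171030e-01,  1.48927352e+00,  9.80877624e-06,
        1.52303232e+00, -8.53807586e-02]), 'qd': array([-0.00032139, -0.00079731,  0.00218488, -0.00010032, -0.00015335,
        0.00042826]), 'effort': array([ 5.88018393e-04, -5.59841108e+01, -4.91759527e+01,  7.66844954e-02,
        3.49335407e-02, -1.75609725e-04]), 'ee_pos': array([ 0.26767732, -0.53633007,  0.21758475]), 'orientation': array([-0.16225246,  0.68892118, -0.68760201,  0.16206547]), 'ft_force': array([-0.19571786, -0.34412936, -0.32721846]), 'moment': array([ 0.02189319, -0.04996023,  0.00476556]), 'gripper_width': 0.0924735955660834}
top [[468.6, 0.0, 276.0], [0.0, 468.6, 205.2], [0.0, 0.0, 1.0]] [[0.01, -1.0, -0.0], [-0.978, -0.01, -0.206], [0.206, 0.002, -0.979]] [-0.041, 0.463, 1.0]
green_block [(array([190., 418.]), 0.88), (array([317., 401.]), 0.81), (array([277., 416.]), 0.71)]
red_block [(array([199., 293.]), 0.84)]
stop [(array([145., 194.]), 0.68)]
[([177.8, 121.7, 24.1, 58.3], 0.68)]
side [[381.7, 0.0, 284.9], [0.0, 381.7, 207.8], [0.0, 0.0, 1.0]] [[-0.831, -0.556, -0.018], [-0.307, 0.485, -0.819], [0.464, -0.675, -0.574]] [0.365, 0.194, 0.596]
green_block [(array([172., 404.]), 0.91), (array([182., 434.]), 0.86), (array([146., 336.]), 0.7)]
red_block [(array([202., 282.]), 0.74)]
stop [(array([241., 171.]), 0.67)]
[([151.1, 199.7, 48.2, 54.2], 0.93)]
```

View pics/top0.png

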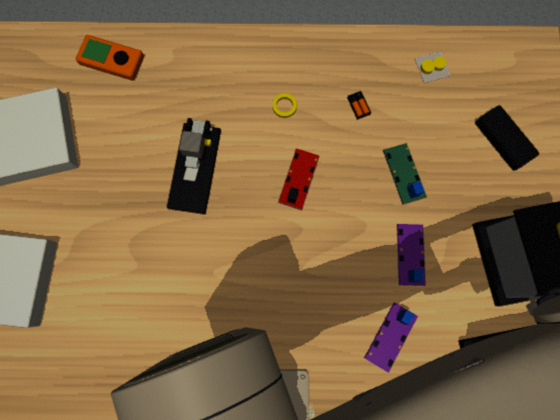

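View pics/side0.png

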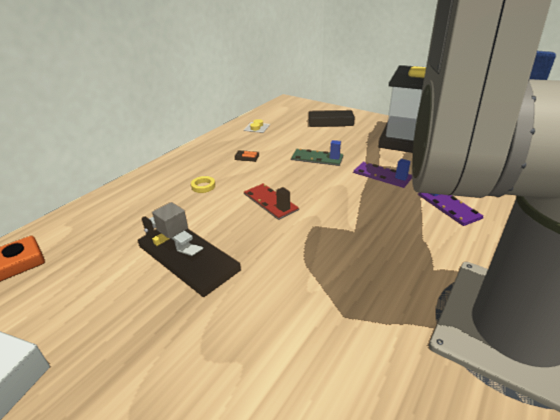

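```bash
python3 - <<'E'
from h import *
f=grab('top'); im=f['color'][:,:,::-1]
a=cv2.resize(im[130:220,370:460],None,fx=4,fy=4,interpolation=cv2.INTER_CUBIC)
b=cv2.resize(im[110:220,150:240],None,fx=4,fy=4,interpolation=cv2.INTER_CUBIC)
o=np.zeros((440,720,3),np.uint8);o[:360,:360]=a;o[:,360:]=b
cv2.imwrite('pics/crop0.png',o)
for n in ('green_block','hold_arm','red_block'):
  for d in spotter.cut_out('top',n)[:3]:
    m=d['pixels'].astype(np.uint8); r,c=np.nonzero(m); rect=cv2.minAreaRect(np.c_[c,r].astype(np.float32)); print(n,d['p'],d['box'],rect)
    print([np.round(ray2z(f,(p[1],p[0]),0.008),3) for p in cv2.boxPoints(rect)])
print(ray2z(f,(190,418),.032),ray2z(f,(145,194),.02))
E
```

```text
green_block 0.81 [364.2, 303.4, 55.2, 70.3] ((389.687255859375, 337.64117431640625), (28.794729232788086, 64.64360046386719), 27.552812576293945)
[array([ 0.131, -0.227,  0.008]), array([ 0.254, -0.297,  0.008]), array([ 0.225, -0.352,  0.008]), array([ 0.104, -0.281,  0.008])]
green_block 0.79 [395.7, 224.6, 28.1, 62.7] ((409.9159240722656, 254.482666015625), (62.071136474609375, 27.26800537109375), 87.61405944824219)
[array([ 0.43 , -0.311,  0.008]), array([ 0.434, -0.374,  0.008]), array([ 0.293, -0.372,  0.008]), array([ 0.29 , -0.311,  0.008])]
green_block 0.71 [383.6, 145.7, 42.5, 59.3] ((403.984130859375, 173.62086486816406), (59.6068229675293, 26.604995727539062), 70.90650939941406)
[array([ 0.609, -0.287,  0.008]), array([ 0.632, -0.348,  0.008]), array([ 0.494, -0.387,  0.008]), array([ 0.473, -0.327,  0.008])]
hold_arm 0.92 [178.3, 123.0, 27.3, 57.9] ((191.0, 150.0), (58.0, 24.0), 90.0)
[array([0.677, 0.2  , 0.008]), array([0.678, 0.142, 0.008]), array([0.533, 0.136, 0.008]), array([0.533, 0.192, 0.008])]
red_block 0.77 [278.9, 150.9, 37.2, 58.7] ((297.95001220703125, 179.15000915527344), (25.298219680786133, 57.23721694946289), 18.434947967529297)
[array([ 0.479, -0.039,  0.008]), array([ 0.612, -0.08 ,  0.008]), array([ 0.592, -0.137,  0.008]), array([ 0.46 , -0.094,  0.008])]
[ 0.505824   -0.36090621  0.032     ] [0.61268704 0.15856688 0.02      ]
```

View pics/crop0.png

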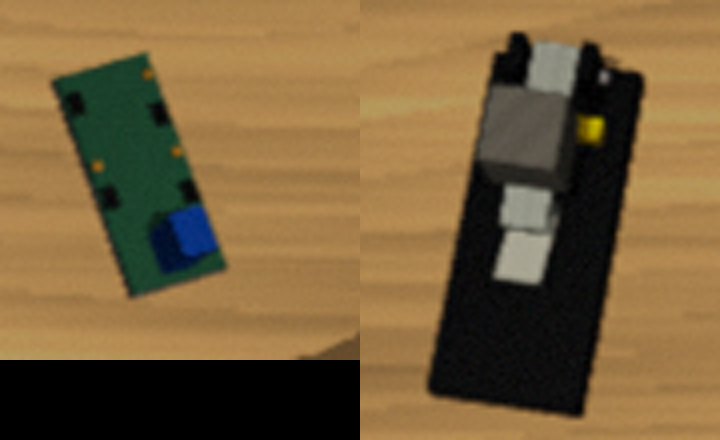

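```bash
cat > m1.py <<'E'
from h import *
from scipy.optimize import least_squares
f=grab('top'); g=grab('side')
def T(p,l): c,s=np.cos(p[2]),np.sin(p[2]); return np.array([p[0]+c*l[0]-s*l[1],p[1]+s*l[0]+c*l[1],l[2]])
def fit(mod,px,p0):
    r=lambda p: np.concatenate([np.array(proj(f,T(p,l)))-q for l,q in zip(mod,px)])
    s=least_squares(r,p0); print(np.round(s.x,4),np.round(s.fun,1)); return s.x
off=lambda x,y,ox,oy:(oy+y/4-.4,ox+x/4-.4)
G=[off(*a,370,130) for a in((52,80),(148,53),(227,267),(131,297))]
gp=fit([(.12,.03,.008),(.12,-.03,.008),(-.02,-.03,.008),(-.02,.03,.008)],G,[.5,-.36,.2])
S=[off(x-360,y,150,110) for x,y in((430,395),(583,415),(600,117),(605,140))]
sp=fit([(-.16,.045,.02),(-.16,-.045,.02)],S[:2],[.61,.16,-.1])
E0=[off(x-360,y,150,110) for x,y in((430,395),(583,415),(643,75))]
K=[ray2z(f,e,.02) for e in E0]; print(np.round(K,4)); 
print('yaw',np.arctan2(*(K[2]-K[1])[[1,0]]), np.arctan2(*(K[1]-K[0])[[1,0]])+np.pi/2, [np.linalg.norm(K[i]-K[1]) for i in(0,2)])
for nm,im,ff in(('ot',f['color'],f),('os',g['color'],g)):
    im=np.ascontiguousarray(cv2.resize(im[:,:,::-1],None,fx=3,fy=3))
    def poly(p,ls):
        pts=np.array([[(proj(ff,T(p,l))[1]+.5)*3,(proj(ff,T(p,l))[0]+.5)*3] for l in ls]).astype(int); cv2.polylines(im,[pts],True,(255,255,255),1)
    for z in(0,.008): poly(gp,[(.12,.03,z),(.12,-.03,z),(-.02,-.03,z),(-.02,.03,z)])
    poly(gp,[(.013,.01,.056),(.013,-.01,.056),(-.013,-.01,.056),(-.013,.01,.056)])
    poly(sp,[(0,.045,.02),(0,-.045,.02),(-.16,-.045,.02),(-.16,.045,.02)])
    poly(sp,[(0,.03,.02),(0,-.03,.02),(0,-.03,.034),(0,.03,.034)])
    poly(sp,[(-.092,.013,.038),(-.092,-.013,.038),(-.045,-.013,.0215),(-.045,.013,.0215)])
    poly(sp,[(-.042,.0225,.099),(-.042,-.0225,.099),(.003,-.0225,.099),(.003,.0225,.099)])
    if nm=='ot': im=np.hstack([im[330:650,480:700],im[400:720,1120:1400]])
    else: im=np.hstack([im[570:890,400:740],im[400:720,840:1080]])
    cv2.imwrite('pics/'+nm+'.png',im)
E
python3 m1.py
```

```text
[ 0.5054 -0.3531  0.299 ] [-0.5 -0.  -0.6 -0.3  0.7  0.3  0.3  0. ]
[ 0.6129  0.1496 -0.1219] [-0.  -0.2  0.   0.2]
[[0.4595 0.2132 0.02  ]
 [0.4487 0.1249 0.02  ]
 [0.6549 0.0978 0.02  ]]
yaw -0.13083845568663552 -0.1213435545261079 [np.float64(0.08888919395197516), np.float64(0.20801672726026402)]
```

```bash
python3 -c "
import cv2,numpy as np
a=cv2.imread('pics/ot.png');b=cv2.imread('pics/os.png')
o=np.zeros((640,600,3),np.uint8);o[:320,:a.shape[1]]=a;o[320:,:b.shape[1]]=b;o=cv2.resize(o,(560,598));cv2.imwrite('pics/o1.png',o)"
```

```text
(no output)
```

View pics/o1.png

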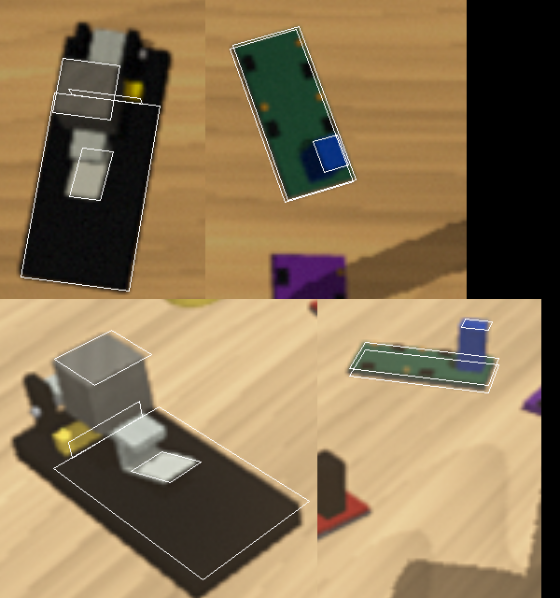

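```bash
sed -i 's/(-.16,.045,.02),(-.16,-.045,.02)\],S/(-.16,.045,.0),(-.16,-.045,.0)],S/' m1.py; sed -i "s/\[ray2z(f,e,.02) for/[ray2z(f,e,.0) for/" m1.py
python3 m1.py; python3 -c "
import cv2,numpy as np
a=cv2.imread('pics/ot.png');b=cv2.imread('pics/os.png')
o=np.zeros((640,600,3),np.uint8);o[:320,:a.shape[1]]=a;o[320:,:b.shape[1]]=b;o=cv2.resize(o,(560,598));cv2.imwrite('pics/o2.png',o)"
```

```text
[ 0.5054 -0.3531  0.299 ] [-0.5 -0.  -0.6 -0.3  0.7  0.3  0.3  0. ]
[ 0.6168  0.1537 -0.1211] [ 0.   0.1 -0.  -0.1]
[[0.4635 0.218  0.    ]
 [0.4525 0.1281 0.    ]
 [0.6627 0.1004 0.    ]]
yaw -0.13083845568663532 -0.12134355452610857 [np.float64(0.09057673569494086), np.float64(0.21196587894991104)]
```

View pics/o2.png

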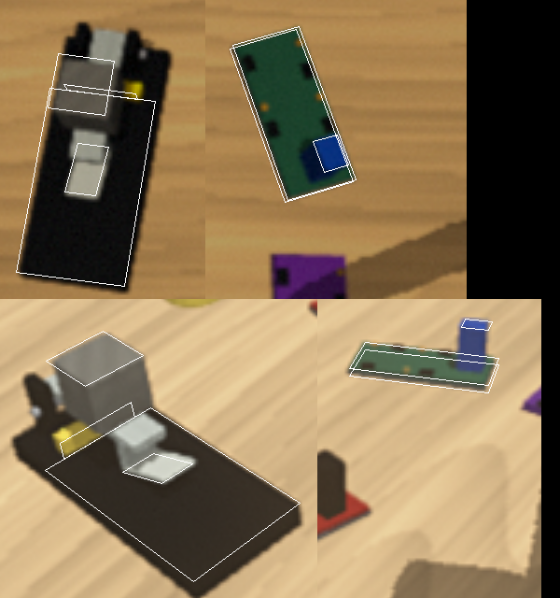

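```bash
python3 - <<'E'
from h import *
f=grab('top'); g=grab('side')
a=cv2.resize(f['color'][115:220,160:225,::-1],None,fx=5.7,fy=5.7,interpolation=cv2.INTER_LINEAR)
b=cv2.resize(g['color'][200:296,135:243,::-1],None,fx=4,fy=4,interpolation=cv2.INTER_LINEAR)
o=np.zeros((600,800,3),np.uint8);o[:a.shape[0],:a.shape[1]]=a;o[:b.shape[0],368:]=b[:,:432]
o=cv2.convertScaleAbs(o,alpha=1.8,beta=25)
cv2.imwrite('pics/c3.png',o)
E
```

```text
(no output)
```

View pics/c3.png

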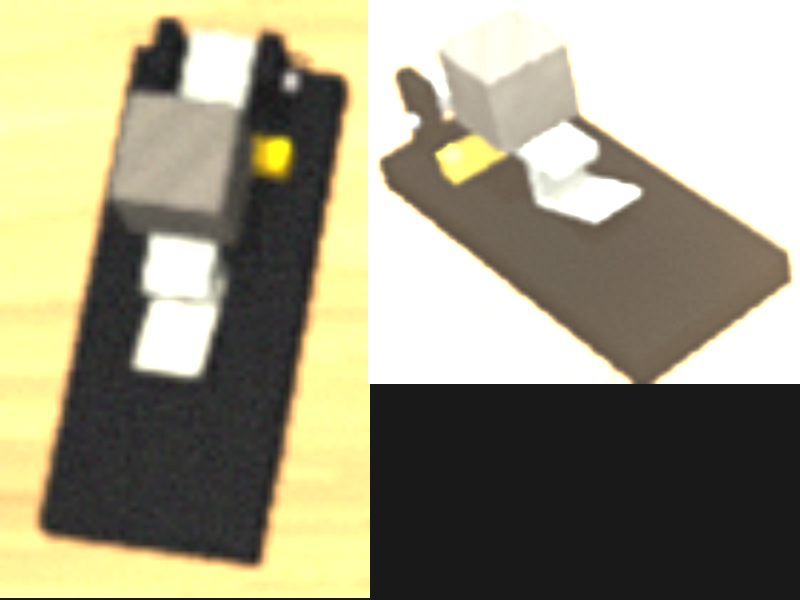

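```bash
python3 - <<'E'
from h import *
from scipy.optimize import least_squares
f=grab('top'); g=grab('side')
def T(p,l): c,s=np.cos(p[2]),np.sin(p[2]); return np.array([p[0]+c*l[0]-s*l[1],p[1]+s*l[0]+c*l[1],l[2]])
t=lambda x,y:(115+y/5.7-.4,160+x/5.7-.4)
s=lambda x,y:(200+y/4-.4,135+(x-368)/4-.4)
D=[(f,(-.16,.045,0),t(40,532)),(f,(-.16,-.045,0),t(262,565)),(f,(-.042,.0225,.099),t(113,203)),(f,(-.042,-.0225,.099),t(224,214)),(f,(.003,.0225,.099),t(135,92)),(f,(.003,-.0225,.099),t(243,103)),(f,(-.092,.013,.04),t(132,372)),(f,(-.092,-.013,.04),t(200,379)),
(g,(.003,.0225,.099),s(440,57)),(g,(-.042,.0225,.099),s(492,88)),(g,(-.042,-.0225,.099),s(565,43)),(g,(.003,-.0225,.099),s(510,10)),(g,(0,.03,.02),s(456,184)),(g,(-.092,.013,.04),s(598,222)),(g,(-.092,-.013,.04),s(642,188))]
for DD in (D,D[:8],D[8:]):
    r=least_squares(lambda p:np.concatenate([np.array(proj(c,T(p,l)))-q for c,l,q in DD]),[.615,.151,-.12],loss='soft_l1')
    print(np.round(r.x,4),np.round(r.fun,1).tolist())
# green in both views
for d in spotter.pinpoint('side','green_block'): print(d, proj(g,T([.5054,-.3531,.299],(0,0,.032))))
from scipy.spatial.transform import Rotation as R
o=bot.observe(); print(R.from_quat(o['orientation']).as_matrix().round(3))
E
```

```text
[ 0.6138  0.151  -0.1343] [1.4, 0.8, 1.0, -0.2, -0.9, -1.8, -0.0, -0.9, -0.8, -1.8, 0.1, -0.6, -1.0, 0.2, -0.6, -0.5, -2.6, -1.1, -0.9, -0.1, -0.8, 2.2, -1.2, 1.8, 0.7, 1.2, -0.4, -0.0, 1.0, 0.2]
[ 0.6132  0.1482 -0.1547] [1.0, 0.7, 1.4, -0.4, -0.9, -0.8, 0.4, -0.1, -0.7, -0.5, 0.5, 0.7, -1.0, 0.6, -0.4, -0.1]
[ 0.6137  0.1545 -0.0972] [-1.4, -2.4, -0.2, -0.6, -0.4, 1.2, -0.5, 0.1, 2.0, 0.1, -0.1, 0.3, 1.0, 0.2]
{'at': [181.8, 434.9], 'p': 0.84} (np.float64(150.06210878110574), np.float64(335.97731485119806))
{'at': [169.9, 401.3], 'p': 0.58} (np.float64(150.06210878110574), np.float64(335.97731485119806))
{'at': [150.1, 338.2], 'p': 0.57} (np.float64(150.06210878110574), np.float64(335.97731485119806))
[[-0.895 -0.     0.446]
 [-0.446  0.    -0.895]
 [ 0.    -1.    -0.   ]]
```

servo_tool(commands=[[-0.03,0.01,-0.006,0,0.016,0,-1],[-0.06,0.02,-0.012,0,0.033,0,-1],[-0.1,0.03,-0.02,0,0.05,0,-1],[-0.14,0.045,-0.028,0,0.08,0,-1],[-0.18,0.06,-0.036,0,0.1,0,-1],[-0.22,0.07,-0.044,0,0.12,0,-1],[-0.26,0.085,-0.051,0,0.14,0,-1],[-0.285,0.1,-0.056,0,0.163,0,-1],[-0.294,0.1,-0.058,0,0.163,0,-1],[-0.294,0.1,-0.058,0,0.163,0,-1]], grip_force=35)

```text
time_s: 2.15
ee_pos: [0.5055, -0.3528, 0.1184]
orientation: [-0.107, 0.699, -0.699, 0.106]
ft_force: [-0.0, 0.4, 1.1]
gripper_width: 0.0928
```

```bash
cat >> h.py <<'E'
from scipy.spatial.transform import Rotation as Rot
def wrist(fn=None):
    o=bot.observe(); f=grab('wrist',fn)
    M=np.array(f['mount']); R=Rot.from_quat(o['orientation']).as_matrix()
    Rc=R@M[:3,:3]; c=R@M[:3,3]+o['ee_pos']
    f['R']=Rc.T; f['t']=-Rc.T@c
    return o,f
def T(p,l): c,s=np.cos(p[2]),np.sin(p[2]); return np.array([p[0]+c*l[0]-s*l[1],p[1]+s*l[0]+c*l[1],l[2]])
def plan(target,yaw_x): # target TCP, world yaw of -tool x (board fwd)
    o=bot.observe(); R=Rot.from_quat(o['orientation']).as_matrix()
    c,s=np.cos(yaw_x),np.sin(yaw_x)
    Rt=np.array([[-c,0,-s],[-s,0,c],[0,-1,0]]); Rt[:,2]=np.cross(Rt[:,0],Rt[:,1])
    print('pos',o['ee_pos'].round(4),'w',round(o['gripper_width'],4),'F',o['ft_force'].round(1),'t',o['time_s'])
    print('tool shift',(R.T@(np.array(target)-o['ee_pos'])).round(4),'turn',Rot.from_matrix(R.T@Rt).as_rotvec().round(4))
E
python3 - <<'E'
from h import *
o,f=wrist(); im=np.ascontiguousarray(f['color'][:,:,::-1])
def poly(p,ls): cv2.polylines(im,[np.array([proj(f,T(p,l))[::-1] for l in ls]).astype(int)],True,(255,255,255),1)
gp=[.5054,-.3531,.299]
poly(gp,[(.12,.03,.008),(.12,-.03,.008),(-.02,-.03,.008),(-.02,.03,.008)])
poly(gp,[(.013,.01,.056),(.013,-.01,.056),(-.013,-.01,.056),(-.013,.01,.056)])
cv2.imwrite('pics/w1.png',im)
print([(d['at'],d['p']) for d in spotter.pinpoint('wrist','green_block')],proj(f,T(gp,(0,0,.032))))
plan([.5054,-.3531,.013],.299)
E
```

```text
[([216.5, 280.9], 0.58)] (np.float64(215.88038762271535), np.float64(282.0438754580104))
pos [ 0.5048 -0.3547  0.1196] w 0.093 F [ 0.2  0.6 -0. ] t 2.25
tool shift [-0.001   0.1066 -0.0015] turn [-0.0012  0.001  -0.0001]
```

View pics/w1.png

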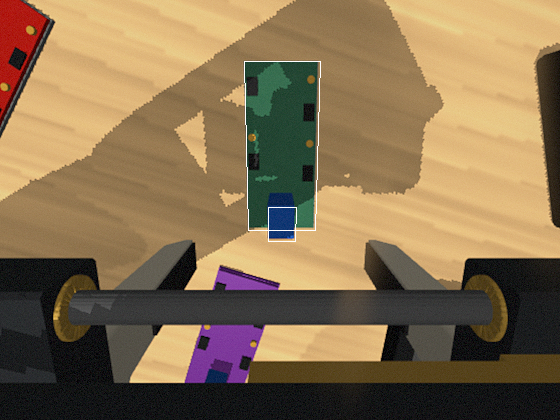

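The wrist view shows the green board at columns 246–319, rows 62–230, with its blue block at (219, 281). The overlay matches, so I go down and grip.

servo_tool(commands=[[0,0.02,-0.001,0,0,0,-1],[0,0.05,-0.001,0,0,0,-1],[0,0.08,-0.001,0,0,0,-1],[0,0.1,-0.001,0,0,0,-1],[0,0.105,-0.001,0,0,0,-1],[0,0.105,-0.001,0,0,0,-1],[0,0.105,-0.001,0,0,0,1],[0,0.105,-0.001,0,0,0,1],[0,0.105,-0.001,0,0,0,1],[0,0.105,-0.001,0,0,0,1]], grip_force=35)

```text
time_s: 3.25
ee_pos: [0.5051, -0.3543, 0.0155]
orientation: [0.105, -0.698, 0.7, -0.106]
ft_force: [-0.0, -0.3, 0.3]
gripper_width: 0.0657
```

servo_tool(commands=[[0,0,0,0,0,0,1],[0,0,0,0,0,0,1],[0,0,0,0,0,0,1],[0,0,0,0,0,0,1]])

```text
time_s: 3.65
ee_pos: [0.505, -0.3542, 0.0154]
orientation: [0.105, -0.698, 0.7, -0.106]
ft_force: [0.6, 0.1, -0.5]
gripper_width: 0.0334
```

```bash
python3 - <<'E'
from h import *
plan([.5054,-.3531,.20],.299)
E
```

```text
pos [ 0.505  -0.3542  0.0154] w 0.0334 F [ 0.6  0.1 -0.5] t 3.65
tool shift [-0.0008 -0.1846 -0.0005] turn [-0.0023  0.0012 -0.0008]
```

servo_tool(commands=[[0,0,0,0,0,0,1],[0,0,0,0,0,0,1],[0,0,0,0,0,0,1],[0,0,0,0,0,0,1]])

```text
time_s: 4.05
ee_pos: [0.505, -0.3541, 0.0154]
orientation: [0.105, -0.698, 0.7, -0.106]
ft_force: [-0.6, 0.5, 0.3]
gripper_width: 0.0201
```

servo_tool(commands=[[0,-0.01,0,0,0,0,1],[0,-0.03,0,0,0,0,1],[0,-0.06,0,0,0,0,1],[0,-0.1,0,0,0,0,1],[0,-0.13,0,0,0,0,1],[0,-0.145,0,0,0,0,1],[0,-0.15,0,0,0,0,1],[0,-0.15,0,0,0,0,1]])

```text
time_s: 4.85
ee_pos: [0.5047, -0.3538, 0.1651]
orientation: [0.105, -0.698, 0.7, -0.106]
ft_force: [-0.5, 0.2, -1.7]
gripper_width: 0.0195
```

```bash
python3 - <<'E'
from h import *
o,f=wrist('w2.png')
sp=[.614,.1515,-.13]
h=T(sp,(-.225,0,.15)); print(h)
plan(h,-.13)
E
```

```text
[0.39089857 0.18066768 0.15      ]
pos [ 0.5042 -0.3534  0.1638] w 0.0199 F [-0.1 -0.6 -1.9] t 4.9
tool shift [-0.0497  0.0136 -0.5437] turn [-5.000e-04  4.303e-01  4.000e-04]
```

View pics/w2.png

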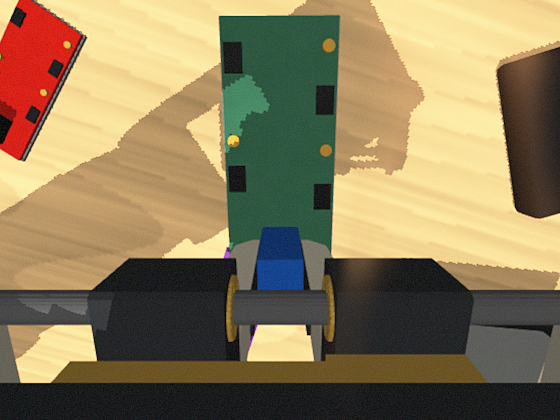

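The board hangs level and straight in the grip: front corners at (16, 220) and (16, 340), block at column 280. I carry it to the stand.

servo_tool(commands=[[-0.002,0,-0.01,0,0.01,0,1],[-0.004,0,-0.03,0,0.03,0,1],[-0.007,0,-0.06,0,0.05,0,1],[-0.01,0,-0.09,0,0.08,0,1],[-0.013,0,-0.125,0,0.11,0,1],[-0.016,0,-0.16,0,0.14,0,1],[-0.02,0,-0.195,0,0.17,0,1],[-0.023,0,-0.23,0,0.2,0,1],[-0.026,0,-0.265,0,0.23,0,1],[-0.029,0,-0.3,0,0.25,0,1]])

```text
time_s: 5.9
ee_pos: [0.4413, -0.0561, 0.1618]
orientation: [-0.018, 0.707, -0.707, 0.016]
ft_force: [0.9, 0.7, -1.0]
gripper_width: 0.0199
```

```bash
python3 - <<'E'
from h import *
plan(T([.614,.1515,-.13],(-.225,0,.15)),-.13)
E
```

```text
pos [ 0.4413 -0.0561  0.1618] w 0.0199 F [ 0.9  0.7 -1. ] t 5.9
tool shift [ 0.0388  0.012  -0.2389] turn [0.0004 0.1786 0.0033]
```

servo_tool(commands=[[0.005,0,-0.033,0,0.025,0,1],[0.01,0,-0.066,0,0.05,0,1],[0.016,0,-0.1,0,0.075,0,1],[0.022,0,-0.135,0,0.1,0,1],[0.027,0,-0.165,0,0.125,0,1],[0.032,0,-0.195,0,0.15,0,1],[0.036,0,-0.22,0,0.17,0,1],[0.038,0,-0.234,0,0.178,0,1],[0.039,0,-0.239,0,0.1786,0,1],[0.039,0,-0.239,0,0.1786,0,1]])

```text
time_s: 6.9
ee_pos: [0.3895, 0.1809, 0.1608]
orientation: [-0.044, -0.705, 0.706, 0.047]
ft_force: [0.8, 0.8, -1.0]
gripper_width: 0.0197
```

```bash
python3 - <<'E'
from h import *
sp=[.614,.1515,-.13]
plan(T(sp,(-.225,0,.15)),-.13)
o,f=wrist(); im=np.ascontiguousarray(f['color'][:,:,::-1])
def poly(p,ls,c=(255,255,255)): cv2.polylines(im,[np.array([proj(f,T(p,l))[::-1] for l in ls]).astype(int)],True,c,1)
poly(sp,[(0,.045,.02),(0,-.045,.02),(-.1,-.045,.02),(-.1,.045,.02)])
poly(sp,[(0,.03,.02),(0,-.03,.02),(0,-.03,.034),(0,.03,.034)])
poly(sp,[(-.092,.013,.04),(-.092,-.013,.04),(-.045,-.013,.0215),(-.045,.013,.0215)])
poly(sp,[(-.042,.0225,.099),(-.042,-.0225,.099),(.003,-.0225,.099),(.003,.0225,.099)])
R=Rot.from_quat(o['orientation']).as_matrix();p=o['ee_pos']
yaw=np.arctan2(-R[1,0],-R[0,0]); zb=p[2]-.0155
poly([p[0],p[1],yaw],[(.12,.03,zb+.008),(.12,-.03,zb+.008),(-.02,-.03,zb+.008),(-.02,.03,zb+.008)],(0,255,255))
cv2.imwrite('pics/w3.png',im); grab('side','s3.png')
E
```

```text
pos [0.3895 0.1809 0.1608] w 0.0197 F [ 0.8  0.8 -1. ] t 6.9
tool shift [-0.0014  0.0108  0.0001] turn [-0.0008  0.0014  0.0053]
```

View pics/w3.png

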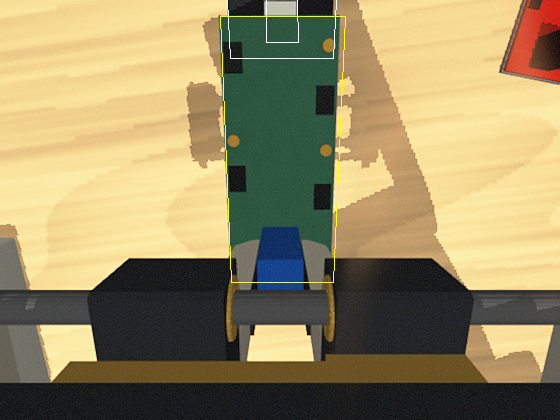

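View pics/s3.png

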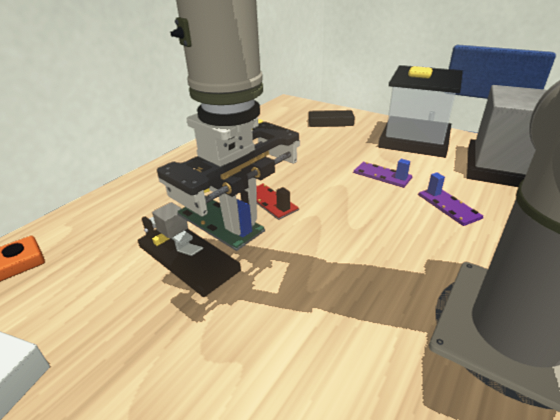

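servo_tool(commands=[[0,0.015,0,0,0.001,0.003,1],[0,0.04,0,0,0.001,0.005,1],[0,0.07,0,0,0.001,0.005,1],[0,0.095,0,0,0.001,0.005,1],[0,0.11,0,0,0.001,0.005,1],[0,0.118,0,0,0.001,0.005,1],[0,0.12,0,0,0.001,0.005,1],[0,0.12,0,0,0.001,0.005,1]])

```text
time_s: 7.8
ee_pos: [0.3902, 0.1798, 0.0417]
orientation: [-0.047, -0.705, 0.706, 0.046]
ft_force: [0.2, 0.2, -1.3]
gripper_width: 0.0196
```

```bash
python3 - <<'E'
from h import *
sp=[.614,.1515,-.13]
plan(T(sp,(-.124,0,.0385)),-.13)
o,f=wrist('w4.png'); g=grab('side'); 
cv2.imwrite('pics/s4.png',cv2.resize(g['color'][180:300,120:290,::-1],None,fx=4,fy=4,interpolation=cv2.INTER_CUBIC))
E
```

```text
pos [0.3902 0.1798 0.0417] w 0.0196 F [ 0.2  0.2 -1.3] t 7.8
tool shift [-0.1016  0.0033 -0.0011] turn [-0.0006 -0.0017 -0.0011]
```

View pics/w4.png

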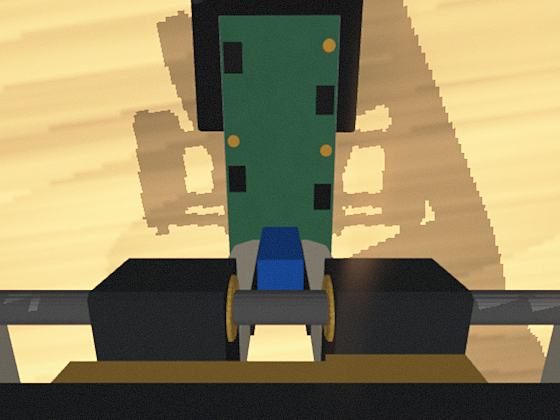

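View pics/s4.png

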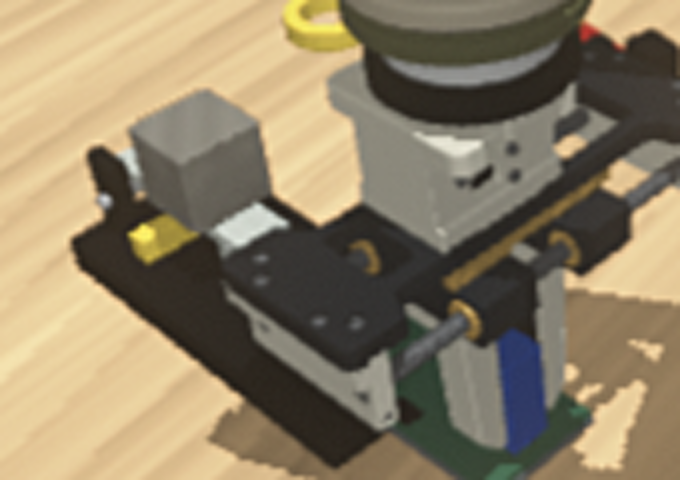

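The board is centred over the base: base edges at columns 197 and 356, board centre about 280. Now I push it in slowly.

servo_tool(commands=[[0,0.0015,0,0,0,0,1],[0,0.003,0,0,0,0,1],[-0.006,0.003,0,0,0,0,1],[-0.012,0.003,0,0,0,0,1],[-0.018,0.003,0,0,0,0,1],[-0.024,0.003,0,0,0,0,1],[-0.03,0.003,0,0,0,0,1],[-0.036,0.003,0,0,0,0,1],[-0.042,0.003,0,0,0,0,1],[-0.042,0.003,0,0,0,0,1]])

```text
time_s: 8.9
ee_pos: [0.4328, 0.1745, 0.0393]
orientation: [-0.047, -0.705, 0.706, 0.046]
ft_force: [0.3, 0.4, -2.7]
gripper_width: 0.02
```

```bash
python3 - <<'E'
from h import *
sp=[.614,.1515,-.13]
plan(T(sp,(-.122,0,.0385)),-.13)
o,f=wrist('w5.png'); g=grab('side'); 
cv2.imwrite('pics/s5.png',cv2.resize(g['color'][180:300,120:290,::-1],None,fx=4,fy=4,interpolation=cv2.INTER_CUBIC))
E
```

```text
pos [0.4328 0.1745 0.0393] w 0.02 F [ 0.3  0.4 -2.7] t 8.9
tool shift [-0.0606  0.0009 -0.0008] turn [-0.0002 -0.0017 -0.0021]
```

View pics/w5.png

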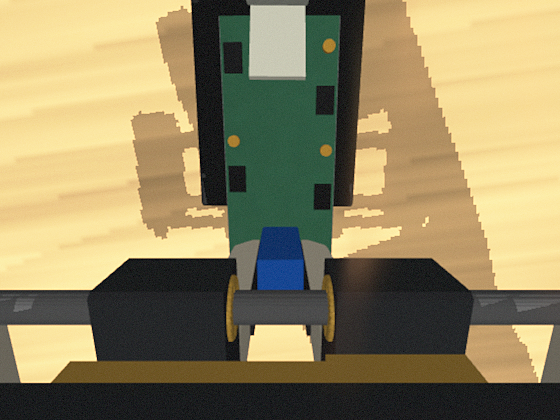

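View pics/s5.png

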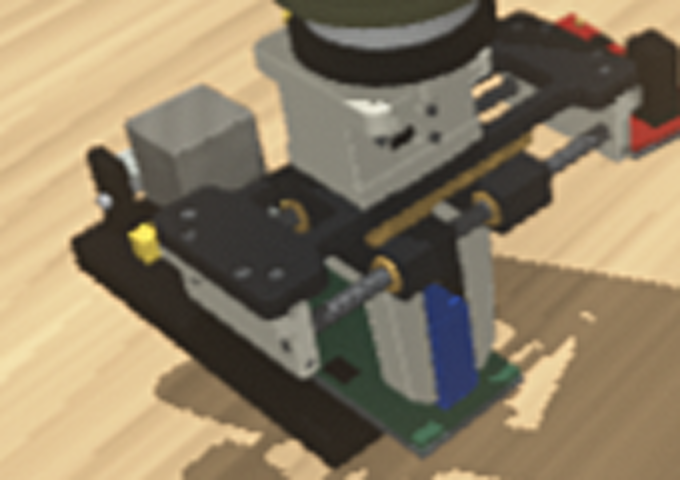

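servo_tool(commands=[[-0.006,0.001,0,0,0,0,1],[-0.012,0.001,-0.001,0,0,0,1],[-0.018,0.001,-0.001,0,0,0,1],[-0.024,0.001,-0.001,0,0,0,1],[-0.03,0.001,-0.001,0,0,0,1],[-0.036,0.001,-0.001,0,0,0,1],[-0.042,0.001,-0.001,0,0,0,1],[-0.047,0.001,-0.001,0,0,0,1],[-0.05,0.001,-0.001,0,0,0,1],[-0.05,0.001,-0.001,0,0,0,1]])

```text
time_s: 10.0
ee_pos: [0.4829, 0.169, 0.0387]
orientation: [-0.048, -0.706, 0.706, 0.045]
ft_force: [0.4, -0.9, -2.7]
gripper_width: 0.0201
```

```bash
python3 - <<'E'
from h import *
sp=[.614,.1515,-.13]
plan(T(sp,(-.120,0,.0385)),-.13)
o,f=wrist('w6.png'); g=grab('side'); 
cv2.imwrite('pics/s6.png',cv2.resize(g['color'][180:300,120:290,::-1],None,fx=4,fy=4,interpolation=cv2.INTER_CUBIC))
E
```

```text
pos [0.4829 0.169  0.0387] w 0.0201 F [ 0.4 -0.9 -2.7] t 10.0
tool shift [-0.0122  0.0002  0.0003] turn [ 0.0001 -0.0018 -0.0031]
```

View pics/w6.png

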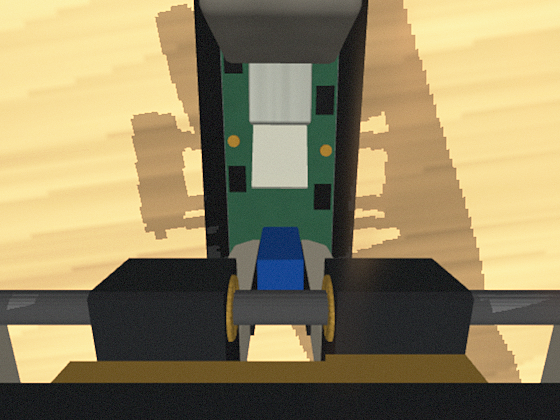

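View pics/s6.png

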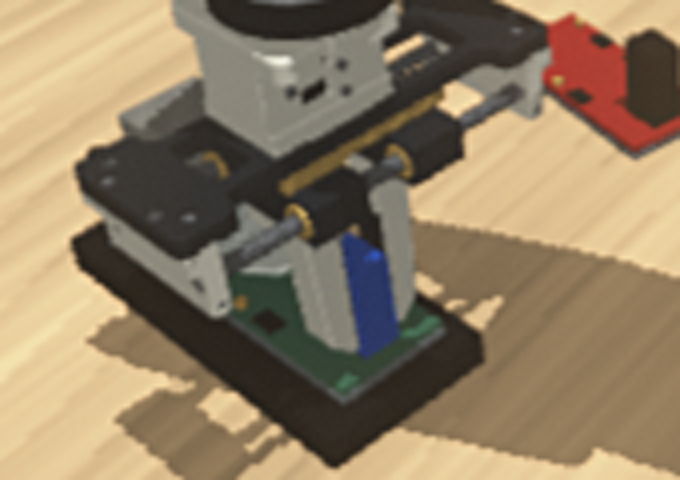

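servo_tool(commands=[[-0.003,0,0,0,0,0,1],[-0.006,0,0,0,0,0,1],[-0.008,0,0,0,0,0,1],[-0.009,0,0,0,0,0,1],[-0.009,0,0,0,0,0,1]])

```text
time_s: 10.6
ee_pos: [0.4917, 0.1679, 0.0388]
orientation: [-0.048, -0.706, 0.706, 0.045]
ft_force: [-1.2, -0.1, -3.4]
gripper_width: 0.0197
```

servo_tool(commands=[[-0.001,0,0,0,0,0,1],[-0.002,0,0,0,0,0,1]])

```text
time_s: 10.8
ee_pos: [0.4936, 0.1676, 0.0387]
orientation: [-0.048, -0.706, 0.706, 0.045]
ft_force: [-3.0, 1.0, -2.4]
gripper_width: 0.0196
```

servo_tool(commands=[[-0.001,0,0,0,0,0,1],[-0.002,0,0,0,0,0,1]])

```text
time_s: 11.0
ee_pos: [0.4938, 0.1676, 0.0381]
orientation: [-0.046, -0.706, 0.706, 0.047]
ft_force: [-11.6, 2.5, 1.4]
gripper_width: 0.02
```

servo_tool(commands=[[0.002,0,0,0,0,0,1],[0.002,0.001,0,0,0,0,1],[0.002,0.002,0,0,0,0,1],[0.002,0.002,0,0,0,0,1]])

```text
time_s: 11.4
ee_pos: [0.492, 0.1679, 0.0361]
orientation: [-0.046, -0.706, 0.706, 0.047]
ft_force: [0.0, 0.3, -2.4]
gripper_width: 0.0197
```

servo_tool(commands=[[0,0.001,0,0,0,0,1],[0,0.0015,0,0,0,0,1],[0,0.0015,0,0,0,0,1]])

```text
time_s: 11.7
ee_pos: [0.4924, 0.168, 0.0353]
orientation: [0.047, 0.706, -0.706, -0.046]
ft_force: [-5.1, -0.8, 5.1]
gripper_width: 0.0198
```

servo_tool(commands=[[0,0,0,0,0,0,0.3],[0,0,0,0,0,0,0],[0,0,0,0,0,0,-0.3],[0,0,0,0,0,0,-0.3],[0,0,0,0,0,0,-0.3],[0,0,0,0,0,0,-0.3],[0,0,0,0,0,0,-0.3],[0,0,0,0,0,0,-0.3]])

```text
time_s: 12.5
ee_pos: [0.4923, 0.1679, 0.0353]
orientation: [0.047, 0.706, -0.706, -0.046]
ft_force: [-0.1, 0.3, 0.3]
gripper_width: 0.0605
```

```bash
python3 - <<'E'
from h import *
plan(T([.614,.1515,-.13],(-.120,0,.0385)),-.13)
o,f=wrist('w7.png')
E
```

```text
pos [0.4923 0.1679 0.0353] w 0.0605 F [-0.1  0.3  0.3] t 12.5
tool shift [-0.0028 -0.0032  0.0005] turn [ 0.     -0.0015 -0.0001]
```

View pics/w7.png

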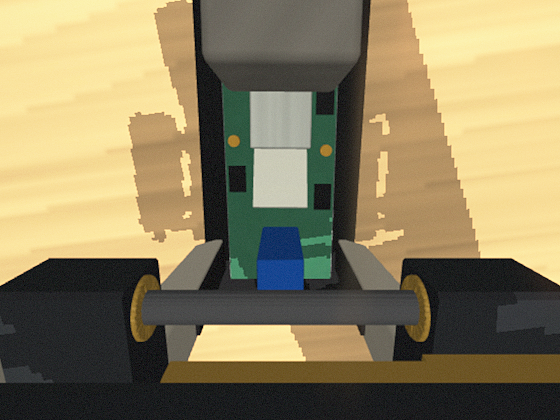

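Released: the block (top row 228, columns 260–302) stayed put and the lip lies centrally on the board. I rise straight up and back away.

servo_tool(commands=[[0,-0.01,0,0,0,0,-0.3],[0,-0.03,0,0,0,0,-0.3],[0,-0.06,0,0,0,0,-0.3],[0.01,-0.1,0,0,0,0,-0.3],[0.03,-0.13,0,0,0,0,-0.3],[0.05,-0.16,0,0,0,0,-0.3],[0.07,-0.18,0,0,0,0,-0.3],[0.07,-0.18,0,0,0,0,-0.3]])

```text
time_s: 13.35
ee_pos: [0.4235, 0.1781, 0.2199]
orientation: [0.048, 0.707, -0.705, -0.044]
ft_force: [0.2, -0.2, 0.8]
gripper_width: 0.0606
```

```bash
cat > chk.py <<'E'
from h import *
o,f=wrist(); g=grab('side'); t=grab('top'); print(o['ee_pos'],o['ft_force'],o['time_s'])
sp=[.614,.1515,-.13]; ims=[]
for ff,sl in((f,None),(g,(slice(190,300),slice(120,310))),):
    k=1 if sl is None else 4
    im=ff['color'][:,:,::-1]; im=np.ascontiguousarray(cv2.resize(im,None,fx=k,fy=k))
    def poly(p,ls): cv2.polylines(im,[np.array([[(proj(ff,T(p,l))[1]+.5)*k,(proj(ff,T(p,l))[0]+.5)*k] for l in ls]).astype(int)],True,(255,255,255),1)
    poly(sp,[(0,.03,.028),(0,-.03,.028),(-.14,-.03,.028),(-.14,.03,.028)])
    poly(sp,[(-.107,.01,.076),(-.107,-.01,.076),(-.133,-.01,.076),(-.133,.01,.076)])
    if sl: im=im[sl[0].start*4:sl[0].stop*4,sl[1].start*4:sl[1].stop*4]
    ims.append(im)
cv2.imwrite('pics/ckw.png',ims[0]);cv2.imwrite('pics/cks.png',ims[1]);cv2.imwrite('pics/ckt.png',t['color'][:,:,::-1])
for c in('top','side'):print(c,[(np.round(d['at']),round(d['p'],2)) for n in('red_block','green_block') for d in spotter.pinpoint(c,n)])
r=[d for d in spotter.pinpoint('wrist','green_block')]
for d in r:
    X=ray2z(f,d['at'],.052)-np.array([sp[0],sp[1],0]);c,s=np.cos(sp[2]),np.sin(sp[2]);print('green in stop',c*X[0]+s*X[1],-s*X[0]+c*X[1],d['p'])
E
python3 chk.py
```

```text
[0.42347474 0.17809404 0.2198955 ] [ 0.15074656 -0.21169355  0.80957283] 13.35
top [(array([196., 293.]), 0.91), (array([318., 404.]), 0.95), (array([272., 413.]), 0.85)]
side [(array([200., 284.]), 0.6), (array([252., 208.]), 0.96), (array([170., 403.]), 0.78), (array([183., 433.]), 0.76)]
green in stop -0.11959337604325981 0.0016108472311524465 0.93
```

View pics/ckw.png

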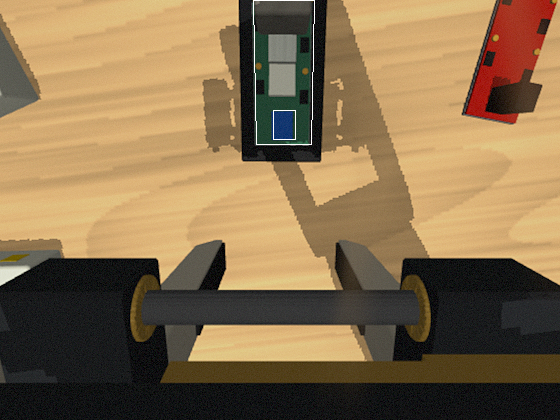

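View pics/cks.png

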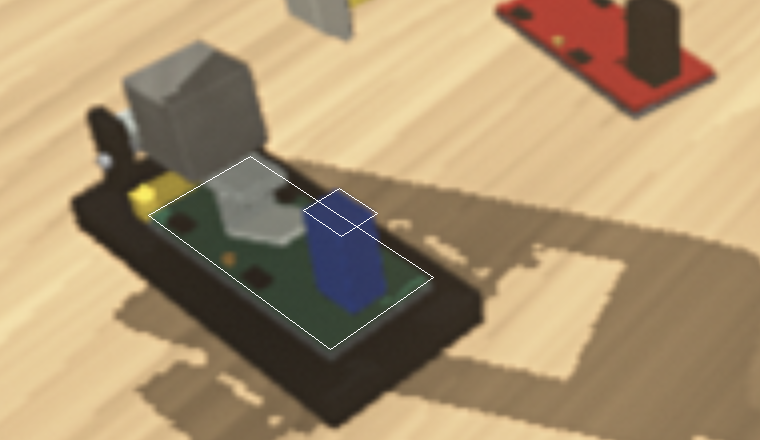

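View pics/ckt.png

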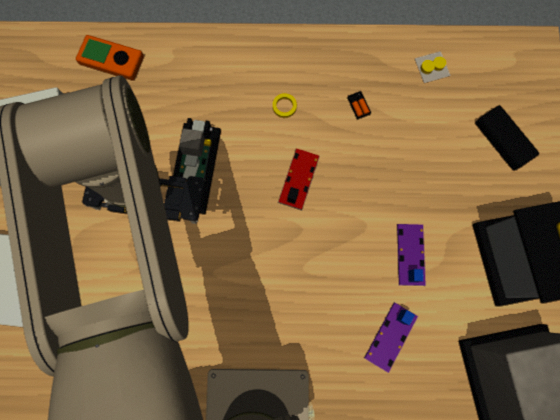

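The wrist picture shows the board at columns 256–313, rows 0–145, matching the predicted outline, and the block at (125, 284). In the side view the front edge is at the yellow stop and the arm lies on the board. The red board is still at about (180, 298) in the top picture.

```bash
python3 -c "
from h import *
print(bot.close_job())"
```

```text
the job is handed in; nothing more can be done
None
```

The green board is in the test stand and the job is handed in. I gripped its blue block, pushed it bare end first under the weighted arm until it touched the yellow stop (about 12 N on the wrist), backed off about 2 mm, set it down on the base and let go. The hand-in reports no verdict, so the checks below are my own.

**Last checks**
- **Position:** the last wrist picture put the block at x ≈ -0.120 m and y ≈ +0.002 m from the stop. The board looks straight and flat there and from the side.
- **Arm:** the side picture shows it resting on the board. I could not read its angle directly.
- **Red board:** still in place. Its detected point in the top and side pictures moved by only 2–3 pixels, about the spread of the detector.
- **Robot:** clear of everything. The last measured time before hand-in was about 13.4 s.

**Disagreements**
- Fitted from the top camera alone and from the side camera alone, the stand's position differed by about 6 mm sideways and 0.06 rad in direction. I used the combined fit, and the wrist pictures and the contact with the stop agreed with it.
- The final top picture did not detect the green board, because the gripper hid part of it.

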